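# Fit the charged battery to the respirator blower

### The arm

A 6-joint arm with a two-finger parallel gripper is mounted at the origin on the work surface. World frame = base frame: x ahead of the robot, y to its left, z up, the work surface at z = 0. Lengths are in m, angles in rad, forces in N, time in s.
With the tool pointing down it reaches from about 0.225 to 0.875 m from the base axis. Payload 3.4 kg.
Tool frame: the origin (TCP) lies at the very end of the fingers, on their centre line; the grasp point (between the pads) lies 19 mm behind it; z points along the fingers, y is the line along which they close (so a half turn about z gives the same grasp; the last joint's range is limited). The gripper opens to 85 mm and grips with 20 to 120 N. Pads are 22 mm wide; open, the fingers measure 114 mm over their backs; the gripper's body (76 mm by 85 mm) begins 54 mm behind the grasp point. The pads swing forward as they close: fully open they stand 13 mm farther back than shut.
Start: joints at [1.09, 0.276, 1.505, -0, 1.361, -0.121], TCP at [0.202, 0.538, 0.196] pointing down, gripper open.
Joint ranges: [-2.89, 2.89], [-0.75, 2.08], [0.22, 2.7], [-1.18, 4.32], [0.11, 2.71], [-2.7, 2.7]. Speed limits (rad/s): [2.57, 2.57, 3.14, 3.14, 3.14, 3.14].

### API

Orientations are given as a unit quaternion [w, x, y, z].
In Python, from rig import get_state, optics, sign_off gives the robot as it stands.
- The arm moves only by the tool send_rows, never from a script. Its argument "increments" is a list of rows, each an object with "gripper": the gripper's target within -1 to 1 (shut at 1, half-way at 0, fully open at -1); "linear": the shift along the world's x, y, z in m, a list of three; "delta_rot": the turn, a rotation vector about the world's x, y, z in rad, a list of three. In form: [{"gripper": gripper, "linear": [dx, dy, dz], "delta_rot": [rx, ry, rz]}, ...]. A call has 1 to 8 rows; each row is the pose to reach, as a shift and turn from the pose commanded when the call began; what a row does not reach only later rows make up. A row lasts 1/10 s, in which the tool goes at most 50 mm and 8.59 degrees, less where a joint would pass 70% of its speed; a pose out of reach is approached as far as the arm can. A call with a gripper value outside its range is refused whole. The fingers move at their own pace and stop on an object; "newtons" is the grip in N (left out, the last holds). Time passes only in rows, so rows that repeat a pose let the fingers close. It gives the time, the measured TCP pose, the force, the opening and the grip force at its end, in the units of the state.
- get_state(): the state, without advancing time (a new reading comes with each control period).
- optics.get_image(name): name is "side" or "top" or "wrist"; returns a dict with "pixels" (480x640x3 uint8, blue, green, red), "K" (3x3 intrinsics, pixels), "rvec" (rotation vector, rad) and "tvec" (3), from world to camera coordinates, as OpenCV has them; the wrist camera has in their place "T_tool_cam" (4x4, takes a point from camera to tool coordinates, whose origin is the TCP and whose axes are the flange's). Camera axes: x right, y down, z forward; pixel columns grow to the right and rows downward; lengths in m; the calibration is good to about 2 mm. The wrist camera is an equidistant fisheye: a pixel r from the principal point sees the ray r / f radians off the axis. A picture is of the moment at which its call begins: read the wrist's pose just before it. There is no depth.
- sign_off(): hands the job in; it is judged then, once.
The state is a dict: "clock": time; "qpos": joint angles; "qd": joint speeds; "effort": joint torques, N m; "position": TCP position; "ee_rot": TCP orientation; "contact_force": force on the tool from outside, world axes, zero at the start; "moment": the same for the moment, N m; "width": finger opening in m; "gripper_force": force on a finger pad.
Only numpy, scipy, OpenCV 4.12 (cv2) and the standard library are available. Lean on these libraries where they do the work, as an engineer would, in place of code of your own. Each camera call takes 0.05 s, during which the arm holds its last target. There are 200 camera calls.

### The job

Take the fully charged battery (all four lights green) out of the charger by pinching its two yellow tabs together, and put it into the empty bay of the respirator blower, pushed fully home so that both tabs spring back out and latch. Work by feel and gently: no yanking at the charger, and no more push on the blower than it takes to feel the battery bottom. Leave the other battery on charge and everything else on the bench where it is.

Things in the scene. Friction and masses are not known exactly. Their poses are not given: they have to be found in the camera images.
- pack_full: Charged battery: black block 48 x 76 x 84 mm (x, y, z), 0.32 kg, four green lights on its top; fits a bay either way round. Origin: centre of underside, z up. On the +x and -x flanks (48 mm apart), middle 28 mm of y, is a yellow sprung tab; its thumb pad spans z 53..82 mm: 60 mm over both pads at rest, 51 mm pinched. Each tab's barb, top face at z 20, sticks out 4.5 mm at rest, 0 when pinched.
- full_tab_a (a joint): How far the charged battery's +x tab is pushed in, m: 0 sprung out, 0.0045 at its stop. Spring 2 N at rest, 4.3 N at the stop. About 3 mm or more frees its barb. The barb is bevelled below, flat on top: with the tabs pressed in the battery slides freely; left alone they snap past the bay's lips when the battery is pushed down with 12 to 25 N.
- full_tab_b (a joint): The same for the charged battery's -x tab (m, 0 sprung out, 0.0045 at its stop, pushed towards +x).
- pack_low: The other battery, same shape, still charging: one red light, three dark. It sits latched in the charger's other bay and must stay there. Origin: centre of underside.
- charger: Fixed two-bay charger, dark grey, 125 x 250 mm, origin at the bench under its centre. Bays at y = +60 and -60 mm, built like the blower's: floor 25 mm, rims 71 mm above the bench, tabs facing the charger's +x and -x. Either battery may be in either bay, latched, underside 2 mm above the floor, held up against the lips by a sprung contact block.
- blower: Fixed respirator blower, dark grey, 96 x 225 mm and 88 mm high, upside down in a steel holder 130 x 250 mm; origin at the bench under its centre. The empty bay's mouth is in its top at y = -52 mm; on the other half (y = +60 mm) a round hose outlet, 52 mm across, rises to 117 mm; a round red filter cover is on its +x face.
- blower_bay (a point): Centre of the empty bay's floor, 42 mm above the bench, axes as the blower's. Bay 51 mm (x) by 79 mm (y), 46 mm deep, its rim bevelled 4 mm at 45 degrees; tabs face +-x. A brass contact block stands 6 mm above the floor on a spring (5 N, 8 N flush). Lips on the x walls have undersides 22 mm above the floor: battery latches only when within 2 mm of the floor; then it rests about 2 mm above.
- coupon: Bystander: T-shaped welded steel test piece, base 60 x 100 mm, 51 mm high, 0.49 kg, loose. Origin: centre of underside.
- spray: Bystander: spray can with a blue label and pale top, 55 mm across, 150 mm high, upright, loose. Origin: centre of underside.
- hammer: Bystander: hammer, 260 mm long, lying on the bench, loose. Origin: centre of underside.

How it is judged:
On the way, in this order (a step that is already met when the one before it is completed fails the run):
1. both tabs of the charged battery are pinched in (each by more than 3.2 mm) while it still sits in the charger (value of joint each of full_tab_a, full_tab_b above 0.0032 m and z of pack_full in the frame of charger below 0.045 m), for 0.1 s.
2. the charged battery is lifted clear of the charger (z of pack_full in the frame of charger above 0.08 m), for 0.1 s.
At the end, for the whole second after the job is handed in: The charged battery stands fully home in the blower bay (underside within 3 mm of the bay floor, within 4 mm of its centre), both tabs sprung out to within 1 mm, at rest; the other battery is within 6 mm of where it was (z of pack_full in the frame of blower_bay below 0.003 m and horizontal distance between pack_full and blower_bay below 0.004 m and value of joint each of full_tab_a, full_tab_b below 0.001 m and linear speed of pack_full below 0.01 m/s and distance of pack_low from where it was at the start of the episode below 0.006 m); the robot touches nothing.
It fails at once if the charged battery is yanked or forced against the charger (over 45 N) (contact force between pack_full and charger above 45 N).
It fails at once if the charged battery is rammed or forced against the blower (over 32 N) (contact force between pack_full and blower above 32 N).
It fails at once if the other battery is disturbed (distance of pack_low from where it was at the start of the episode above 0.006 m).
It fails at once if the weld coupon, spray can or hammer is pushed away by more than 20 mm (distance of any of coupon, spray, hammer from where it was at the start of the episode above 0.02 m).
It also fails if it takes over 64 s, if anything falls off the work surface, if the arm or the gripper's body presses on something with over 40 N, if the wrist force passes 120 N, or if a joint passes its speed limit or range.

## Working session

There is one attempt and no reset: what is moved stays moved. The work goes in short steps, Python scripts to look and compute and a tool call to move; the robot and the scene stay as the last step left them, time stands still between calls to the robot, and variables do not carry over. Pictures are saved under pics/ and viewed, at most 10 in all, crops included, and the job is handed in when it is done.

Besides the shell and the picture viewer there is one more tool, called after "Call:" by a JSON object that holds its "api" and its "payload", one argument or row to a line. send_rows: Moves the arm, as the interface text tells. Its arguments: {"type":"object","properties":{"increments":{"type":"array"},"newtons":{"type":"number"}},"required":["increments"]}

```bash
mkdir -p pics; cat > h.py <<'E'
import numpy as np, cv2
from rig import get_state, optics, sign_off
from scipy.spatial.transform import Rotation as R
def ray(im,uv):
    uv=np.array(uv,float)
    if "rvec" in im:
        Rm=cv2.Rodrigues(np.array(im["rvec"],float))[0]; t=np.array(im["tvec"],float).ravel()
        d=np.linalg.inv(im["K"])@np.array([uv[0],uv[1],1]); return -Rm.T@t, Rm.T@d
    K=np.array(im["K"]); m=np.array([(uv[0]-K[0,2])/K[0,0],(uv[1]-K[1,2])/K[1,1]]); th=np.linalg.norm(m)
    d=np.array([*(np.sin(th)*m/max(th,1e-9)),np.cos(th)]); s=im["st"]
    q=s["ee_rot"]; Rt=R.from_quat([q[1],q[2],q[3],q[0]]).as_matrix(); T=np.array(im["T_tool_cam"])
    return np.array(s["position"])+Rt@T[:3,3], Rt@T[:3,:3]@d
def at(im,uv,z):
    o,d=ray(im,uv); return o+d*(z-o[2])/d[2]
def snap(n,f):
    s=get_state(); im=optics.get_image(n); im["st"]=s; cv2.imwrite("pics/"+f+".png",im["pixels"]); np.save("pics/"+f+".npy",im,allow_pickle=True); return im
def load(f): return np.load("pics/"+f+".npy",allow_pickle=True).item()
E
python3 - <<'E'
from h import *
for n in("top","side","wrist"):
    im=snap(n,n+"0")
    if "rvec" in im: print(n,ray(im,(320,240)))
print(get_state())
E
```

```text
top (array([ 0.46910054, -0.01021523,  1.20669443]), array([ 0.11120017, -0.00176934, -0.99386034]))
side (array([ 0.17616656, -0.63326411,  0.61042031]), array([ 0.45489973,  0.68383113, -0.57057276]))
{'clock': 0.15, 'qpos': array([ 1.09000313e+00,  2.76458418e-01,  1.50581169e+00,  1.88826165e-05,
        1.36066896e+00, -1.21006946e-01]), 'qd': array([-0.0004595 , -0.00209655, -0.0010111 , -0.00204578,  0.00077561,
       -0.00023005]), 'effort': array([-6.83097878e-04, -4.17143297e+01, -2.46033436e+01, -4.37266508e-04,
        7.64894939e-03,  8.48869519e-06]), 'position': array([0.20225214, 0.53781455, 0.1955457 ]), 'ee_rot': array([-2.08343196e-04,  1.78926326e-01,  9.83862245e-01, -6.40225641e-04]), 'contact_force': array([-0.6808027 , -0.06652281, -0.40226711]), 'moment': array([ 0.04493418, -0.00981213,  0.01583966]), 'gripper_force': 0.0, 'width': 0.08538681779637193}
```

View pics/top0.png

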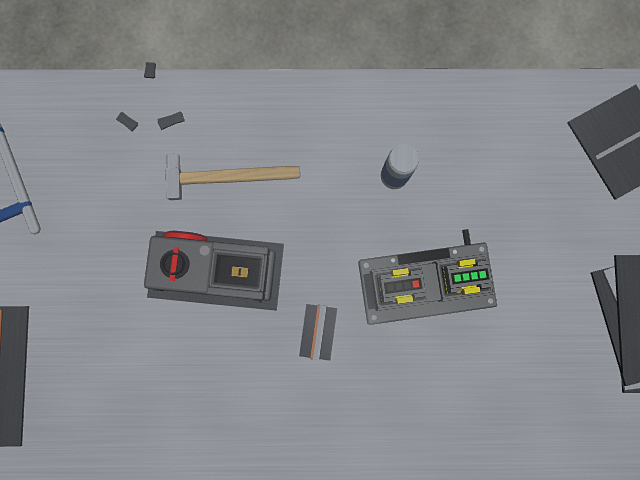

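View pics/side0.png

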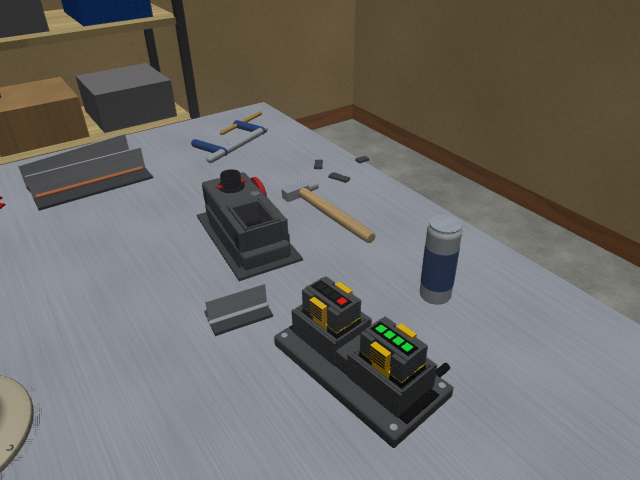

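The top view shows the charged pack (green lights) at about (470,277), its yellow tabs at (467,263) and (471,290), and the low pack at (403,285). The empty blower bay is at (240,272), with the brass contact visible. The side view confirms this: the spray can is beyond the charger, and the coupon lies between charger and blower.

```bash
python3 - <<'E'
from h import *
im=load("top0"); p=im["pixels"]; hsv=cv2.cvtColor(p,cv2.COLOR_BGR2HSV)
def blobs(lo,hi,box,mn=8):
    m=cv2.inRange(hsv,lo,hi); x0,y0,x1,y1=box; k=np.zeros_like(m); k[y0:y1,x0:x1]=m[y0:y1,x0:x1]
    n,l,st,c=cv2.connectedComponentsWithStats(k); return [(c[i].round(1),st[i][4],st[i][:4]) for i in range(1,n) if st[i][4]>=mn]
for nm,b,z in(("yel",blobs((22,120,100),(35,255,255),(350,230,510,330)),.107),("grn",blobs((45,120,100),(85,255,255),(430,250,510,310)),.111),("brass",blobs((15,80,80),(35,255,255),(200,240,280,300)),.048)):
    for c,a,s in b: print(nm,c,a,s,at(im,c,z).round(4))
# blower holder corners z~0 and charger corners
for uv in((283,244),(276,310),(148,298)): print("holder",at(im,uv,0.005).round(4))
c=cv2.resize(p[225:335,140:300],None,fx=5,fy=5,interpolation=cv2.INTER_CUBIC); cv2.imwrite("pics/bl.png",c)
w=cv2.resize(p[235:335,350:505],None,fx=5,fy=5,interpolation=cv2.INTER_CUBIC); cv2.imwrite("pics/ch.png",w)
E
```

```text
yel [466.7 263. ] 105 [459 259  17  10] [ 0.5497 -0.2729  0.107 ]
yel [400.2 272.3] 107 [392 268  17  10] [ 0.5338 -0.1542  0.107 ]
yel [471.  288.9] 117 [462 285  18   9] [ 0.5037 -0.2791  0.107 ]
yel [404.2 298.5] 112 [395 295  18   9] [ 0.4875 -0.1603  0.107 ]
grn [482.3 273.9] 47 [479 271   8   7] [ 0.5299 -0.299   0.111 ]
grn [465.5 276.4] 49 [462 273   8   8] [ 0.5256 -0.2691  0.111 ]
grn [474.  275.1] 48 [471 272   7   8] [ 0.5279 -0.2842  0.111 ]
grn [457.3 277.5] 49 [454 274   8   8] [ 0.5238 -0.2545  0.111 ]
brass [239.4 271.6] 141 [231 266  17  12] [0.5402 0.1383 0.048 ]
holder [0.5961 0.0597 0.005 ]
holder [0.4687 0.0729 0.005 ]
holder [0.4931 0.3187 0.005 ]
```

View pics/bl.png

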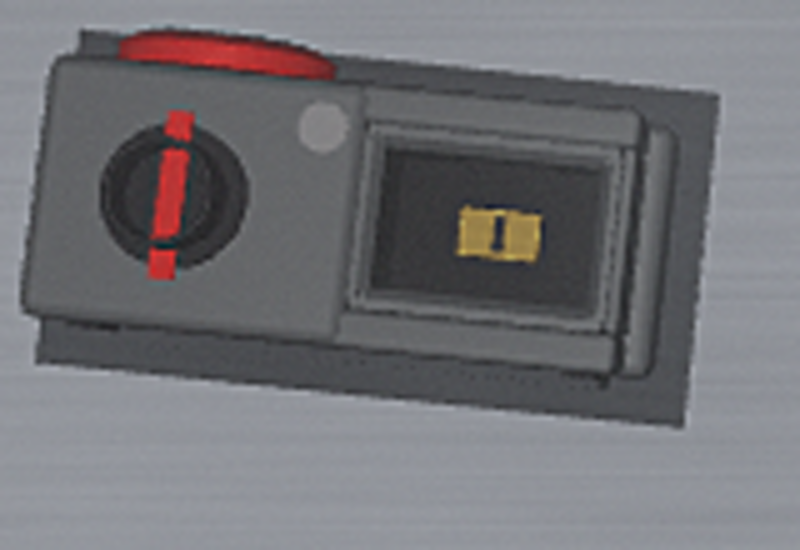

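Checks out: pack spacing is 119.8 mm (120 given) and the tab line yaw is +7.7°. The blower bay is at about (0.540, 0.138), yaw -5.8°, and the brass and holder estimates agree to about 1 mm. Moving to hover over the charged pack.

Call:
{"api": "send_rows", "payload": {
  "increments": [
    {"gripper":-1,"linear":[0.15,-0.4,0.06],"delta_rot":[0,0,-1.077]},
    {"gripper":-1,"linear":[0.15,-0.4,0.06],"delta_rot":[0,0,-1.077]},
    {"gripper":-1,"linear":[0.15,-0.4,0.06],"delta_rot":[0,0,-1.077]},
    {"gripper":-1,"linear":[0.15,-0.4,0.06],"delta_rot":[0,0,-1.077]},
    {"gripper":-1,"linear":[0.15,-0.4,0.06],"delta_rot":[0,0,-1.077]},
    {"gripper":-1,"linear":[0.15,-0.4,0.06],"delta_rot":[0,0,-1.077]},
    {"gripper":-1,"linear":[0.15,-0.4,0.06],"delta_rot":[0,0,-1.077]},
    {"gripper":-1,"linear":[0.15,-0.4,0.06],"delta_rot":[0,0,-1.077]}
  ],
  "newtons": 20
}}

```text
clock: 0.95
position: [0.3416, 0.1655, 0.2522]
ee_rot: [0.0, 0.659, 0.752, 0.0]
contact_force: [1.6, -1.1, 0.7]
width: 0.0852
gripper_force: 0.0
```

Call:
{"api": "send_rows", "payload": {
  "increments": [
    {"gripper":-1,"linear":[0.174,-0.414,-0.05],"delta_rot":[0,0,0]},
    {"gripper":-1,"linear":[0.174,-0.414,-0.05],"delta_rot":[0,0,0]},
    {"gripper":-1,"linear":[0.174,-0.414,-0.05],"delta_rot":[0,0,0]},
    {"gripper":-1,"linear":[0.174,-0.414,-0.05],"delta_rot":[0,0,0]},
    {"gripper":-1,"linear":[0.174,-0.414,-0.05],"delta_rot":[0,0,0]},
    {"gripper":-1,"linear":[0.174,-0.414,-0.05],"delta_rot":[0,0,0]},
    {"gripper":-1,"linear":[0.174,-0.414,-0.05],"delta_rot":[0,0,0]},
    {"gripper":-1,"linear":[0.174,-0.414,-0.05],"delta_rot":[0,0,0]}
  ]
}}

```text
clock: 1.75
position: [0.4958, -0.2012, 0.2071]
ee_rot: [-0.0, 0.658, 0.753, 0.0]
contact_force: [0.2, 0.2, 1.1]
width: 0.0856
gripper_force: 0.0
```

Call:
{"api": "send_rows", "payload": {
  "increments": [
    {"gripper":-1,"linear":[0.015,-0.05,0],"delta_rot":[0,0,0]},
    {"gripper":-1,"linear":[0.015,-0.05,0],"delta_rot":[0,0,0]},
    {"gripper":-1,"linear":[0.015,-0.05,0],"delta_rot":[0,0,0]},
    {"gripper":-1,"linear":[0.015,-0.05,0],"delta_rot":[0,0,0]}
  ]
}}

```text
clock: 2.15
position: [0.51, -0.248, 0.2073]
ee_rot: [-0.001, 0.658, 0.753, 0.0]
contact_force: [-0.3, 0.1, 0.3]
width: 0.0851
gripper_force: 0.0
```

```bash
python3 - <<'E'
from h import *
im=snap("wrist","w1"); p=im["pixels"]; s=im["st"]; print(s["position"],s["ee_rot"],im["K"],im["T_tool_cam"])
hsv=cv2.cvtColor(p,cv2.COLOR_BGR2HSV)
for nm,lo,hi,z in(("yel",(22,120,100),(35,255,255),.109),("grn",(45,120,100),(85,255,255),.111)):
    n,l,st,c=cv2.connectedComponentsWithStats(cv2.inRange(hsv,lo,hi))
    for i in range(1,n):
        if st[i][4]>30: print(nm,c[i].round(1),st[i],at(im,c[i],z).round(4))
E
```

```text
[ 0.50995254 -0.24801805  0.20725986] [-8.48991009e-04  6.58079738e-01  7.52947734e-01  2.16166086e-04] [[371.64829954   0.         315.49028893]
 [  0.         371.64829954 240.19566367]
 [  0.           0.           1.        ]] [[-7.56883309e-05 -9.53794968e-01 -3.00458239e-01  7.67732162e-02]
 [ 9.99999755e-01 -2.81491434e-04  6.41675866e-04  2.60193271e-04]
 [-6.96603633e-04 -3.00458117e-01  9.53794755e-01 -1.77729983e-01]
 [ 0.00000000e+00  0.00000000e+00  0.00000000e+00  1.00000000e+00]]
yel [302.4 108.8] [293  89  19  42 687] [ 0.4888 -0.1597  0.109 ]
yel [367.3 109. ] [357  90  19  42 530] [ 0.5358 -0.1529  0.109 ]
yel [303.6 260.6] [296 242  17  37 511] [ 0.5046 -0.2759  0.109 ]
yel [363.7 262.7] [357 247  14  33 379] [ 0.5524 -0.2714  0.109 ]
grn [333.5 236.5] [326 230  16  14 224] [ 0.5249 -0.2524  0.111 ]
grn [333.3 254.9] [326 248  16  15 234] [ 0.527  -0.2674  0.111 ]
grn [332.9 272.9] [325 266  16  14 202] [ 0.529  -0.2825  0.111 ]
grn [332.5 289.9] [325 283  16  14 208] [ 0.5309 -0.2974  0.111 ]
grn [ 13.1 416.2] [  0 398  28  37  41] [ 0.116  -0.5784  0.111 ]
```

View pics/w1.png

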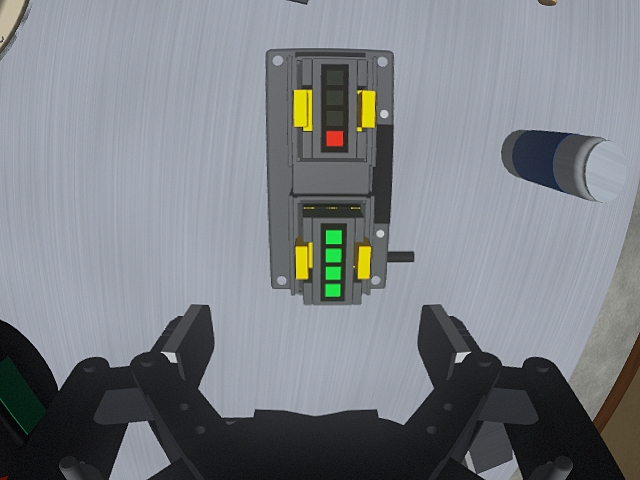

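The wrist view shows the charged pack at about (333,263), with its tabs left and right at x=304 and x=364 and the low pack above it. The estimate is (0.5276, -0.275), within 2 mm of the top view. Next I align and descend.

Call:
{"api": "send_rows", "payload": {
  "increments": [
    {"gripper":-1,"linear":[0.0175,-0.027,-0.02],"delta_rot":[0,0,0]},
    {"gripper":-1,"linear":[0.0175,-0.027,-0.05],"delta_rot":[0,0,0]},
    {"gripper":-1,"linear":[0.0175,-0.027,-0.08],"delta_rot":[0,0,0]},
    {"gripper":-1,"linear":[0.0175,-0.027,-0.105],"delta_rot":[0,0,0]},
    {"gripper":-1,"linear":[0.0175,-0.027,-0.12],"delta_rot":[0,0,0]},
    {"gripper":-1,"linear":[0.0175,-0.027,-0.132],"delta_rot":[0,0,0]},
    {"gripper":-1,"linear":[0.0175,-0.027,-0.132],"delta_rot":[0,0,0]}
  ]
}}

```text
clock: 2.9
position: [0.5271, -0.2743, 0.0745]
ee_rot: [-0.001, 0.658, 0.753, -0.0]
contact_force: [-0.6, -0.3, -0.1]
width: 0.0854
gripper_force: 0.0
```

```bash
python3 - <<'E'
from h import *
im=snap("wrist","w2"); s=im["st"]; print(s["position"],s["contact_force"])
E
```

```text
[ 0.52707972 -0.27433074  0.07454168] [-0.64333668 -0.3389657  -0.09444947]
```

View pics/w2.png

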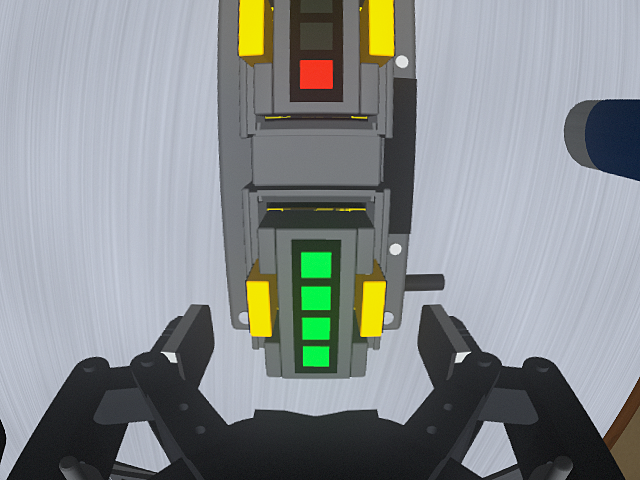

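The fingers straddle the pack symmetrically: pad midpoint is column 315.5, pack centre 316. I'll check the along-tab offset numerically, then pinch.

```bash
python3 - <<'E'
from h import *
im=load("w2"); p=im["pixels"]
hsv=cv2.cvtColor(p,cv2.COLOR_BGR2HSV)
a=[at(im,uv,.109) for uv in((270,282),(271,335),(361,282),(362,335))]
print(np.round(a,4),np.mean(a,0))
n,l,st,c=cv2.connectedComponentsWithStats(cv2.inRange(hsv,(45,120,100),(85,255,255)))
print([at(im,c[i],.111).round(4) for i in range(1,n) if st[i][4]>100])
E
```

```text
[[ 0.5067 -0.264   0.109 ]
 [ 0.5094 -0.2903  0.109 ]
 [ 0.5448 -0.2588  0.109 ]
 [ 0.5502 -0.2847  0.109 ]] [ 0.52775283 -0.27443668  0.109     ]
[array([ 0.5247, -0.2526,  0.111 ]), array([ 0.5266, -0.2675,  0.111 ]), array([ 0.5287, -0.2824,  0.111 ]), array([ 0.5307, -0.2975,  0.111 ])]
```

Call:
{"api": "send_rows", "payload": {
  "increments": [
    {"gripper":1,"linear":[0.0005,0,0],"delta_rot":[0,0,0]},
    {"gripper":1,"linear":[0.0005,0,0],"delta_rot":[0,0,0]},
    {"gripper":1,"linear":[0.0005,0,0],"delta_rot":[0,0,0]},
    {"gripper":1,"linear":[0.0005,0,0],"delta_rot":[0,0,0]},
    {"gripper":1,"linear":[0.0005,0,0],"delta_rot":[0,0,0]},
    {"gripper":1,"linear":[0.0005,0,0],"delta_rot":[0,0,0]},
    {"gripper":1,"linear":[0.0005,0,0],"delta_rot":[0,0,0]},
    {"gripper":1,"linear":[0.0005,0,0],"delta_rot":[0,0,0]}
  ],
  "newtons": 25
}}

```text
clock: 3.75
position: [0.5286, -0.2762, 0.0756]
ee_rot: [-0.0, 0.658, 0.753, 0.0]
contact_force: [-0.3, 0.5, 0.2]
width: -0.0002
gripper_force: 0.0
```

Width reads 0 with no grip force, which is unexpected. Looking before doing anything else.

```bash
python3 - <<'E'
from h import *
im=snap("wrist","w3"); s=im["st"]; print(s)
i2=snap("side","s3")
cv2.imwrite("pics/c3.png",np.hstack([cv2.resize(im["pixels"],(400,300)),cv2.resize(i2["pixels"][220:460,240:560],(400,300))]))
E
```

```text
{'clock': 3.75, 'qpos': array([-5.98185097e-01,  3.95962914e-01,  1.63928799e+00,  8.37634625e-05,
        1.10636880e+00, -7.32147743e-01]), 'qd': array([-0.00118783,  0.00093846, -0.00124075, -0.00086356, -0.00104355,
        0.0004273 ]), 'effort': array([-5.08343088e-03, -4.57118154e+01, -2.15449226e+01, -1.45658350e-04,
        9.57744742e-04,  2.95046675e-05]), 'position': array([ 0.52855012, -0.27617501,  0.07555023]), 'ee_rot': array([-1.79175449e-05,  6.58207740e-01,  7.52836349e-01,  3.55528759e-05]), 'contact_force': array([-0.26980526,  0.47747825,  0.19557928]), 'moment': array([-0.02816088,  0.05101926, -0.00807813]), 'gripper_force': 0.0, 'width': -0.0001610194136957547}
```

View pics/c3.png

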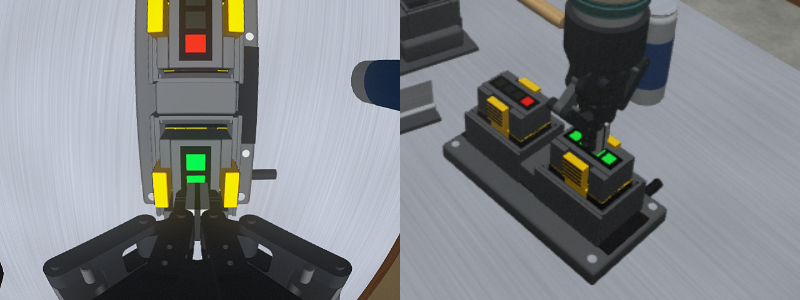

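The fingers shut above the pack: the lights show just below the tips, with no contact force. So the real fingertips sit well above the reported TCP. I'll triangulate the tip height.

```bash
python3 - <<'E'
from h import *
a=load("w3")["pixels"][220:400,255:375]; b=load("s3")["pixels"][290:410,360:460]
def up(i,w,h): return cv2.resize(i,(w,h),interpolation=cv2.INTER_CUBIC)
cv2.imwrite("pics/c4.png",np.hstack([up(a,400,600),up(b,400,480+120)]))
E
```

```text
(no output)
```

View pics/c4.png

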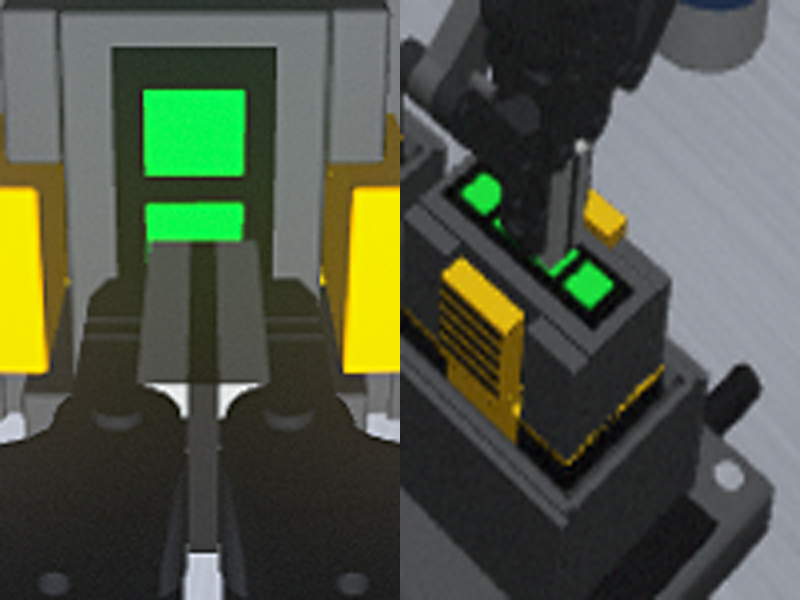

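```bash
python3 - <<'E'
from h import *
im=load("s3"); 
for uv in((398.7,342),(398.7,340),(396,341)):
    o,d=ray(im,uv)
    # closest point to vertical line through tcp
    for P in((.5286,-.2762),(.5286+.011*np.sin(.134),-.2762-.011)):
        t=((np.array(P)-o[:2])@d[:2])/(d[:2]@d[:2]); print(uv,(o+d*t).round(4))
# wrist: pad tip and top edges in tool coords, front edge x=+.011
w=load("w3"); T=np.array(w["T_tool_cam"]);K=w["K"]
for row in(292,335):
    m=(row-K[1,2])/K[1,1]; d=T[:3,:3]@[0,np.sin(m),np.cos(m)]
    for x in(.011,-.011): print(row,x,(T[:3,3]+d*(x-T[0,3])/d[0]).round(4))
E
```

```text
(398.7, 342) [ 0.532  -0.2796  0.1047]
(398.7, 342) [ 0.5272 -0.2843  0.1115]
(398.7, 340) [ 0.5318 -0.2794  0.1084]
(398.7, 340) [ 0.5271 -0.2842  0.1151]
(396, 341) [ 0.5295 -0.2771  0.1059]
(396, 341) [ 0.5247 -0.2819  0.1127]
292 0.011 [ 0.011   0.0004 -0.0397]
292 -0.011 [-0.011   0.0004  0.0065]
335 0.011 [ 0.011   0.0003 -0.0729]
335 -0.011 [-0.011   0.0004 -0.0378]
```

Both cameras put the shut tips at z≈0.114, about 39 mm behind the reported TCP, so I'll use that real offset. Open, then go 38 mm lower.

Call:
{"api": "send_rows", "payload": {
  "increments": [
    {"gripper":-1,"linear":[-0.0005,0.0015,0.01],"delta_rot":[0,0,0]},
    {"gripper":-1,"linear":[-0.0005,0.0015,0.01],"delta_rot":[0,0,0]},
    {"gripper":-1,"linear":[-0.0005,0.0015,0.01],"delta_rot":[0,0,0]},
    {"gripper":-1,"linear":[-0.0005,0.0015,0.01],"delta_rot":[0,0,0]},
    {"gripper":-1,"linear":[-0.0005,0.0015,0.01],"delta_rot":[0,0,0]},
    {"gripper":-1,"linear":[-0.0005,0.0015,0.01],"delta_rot":[0,0,0]},
    {"gripper":-1,"linear":[-0.0005,0.0015,0.01],"delta_rot":[0,0,0]}
  ]
}}

```text
clock: 4.55
position: [0.528, -0.2746, 0.0855]
ee_rot: [-0.0, 0.658, 0.753, 0.0]
contact_force: [0.5, -0.3, -0.7]
width: 0.0852
gripper_force: 0.0
```

Call:
{"api": "send_rows", "payload": {
  "increments": [
    {"gripper":-1,"linear":[0,0,-0.01],"delta_rot":[0,0,0]},
    {"gripper":-1,"linear":[0,0,-0.02],"delta_rot":[0,0,0]},
    {"gripper":-1,"linear":[0,0,-0.03],"delta_rot":[0,0,0]},
    {"gripper":-1,"linear":[0,0,-0.038],"delta_rot":[0,0,0]},
    {"gripper":-1,"linear":[0,0,-0.044],"delta_rot":[0,0,0]},
    {"gripper":-1,"linear":[0,0,-0.048],"delta_rot":[0,0,0]},
    {"gripper":-1,"linear":[0,0,-0.048],"delta_rot":[0,0,0]}
  ]
}}

```text
clock: 5.25
position: [0.5277, -0.2744, 0.0369]
ee_rot: [-0.001, 0.658, 0.753, -0.0]
contact_force: [0.4, -0.0, -0.1]
width: 0.0852
gripper_force: 0.0
```

Call:
{"api": "send_rows", "payload": {
  "increments": [
    {"gripper":1,"linear":[0,0,0],"delta_rot":[0,0,0]},
    {"gripper":1,"linear":[0,0,0],"delta_rot":[0,0,0]},
    {"gripper":1,"linear":[0,0,0],"delta_rot":[0,0,0]},
    {"gripper":1,"linear":[0,0,0],"delta_rot":[0,0,0]},
    {"gripper":1,"linear":[0,0,0],"delta_rot":[0,0,0]},
    {"gripper":1,"linear":[0,0,0],"delta_rot":[0,0,0]},
    {"gripper":1,"linear":[0,0,0],"delta_rot":[0,0,0]}
  ],
  "newtons": 25
}}

```text
clock: 5.95
position: [0.5279, -0.275, 0.0387]
ee_rot: [0.0, 0.658, 0.753, -0.0]
contact_force: [-2.5, -0.5, 6.4]
width: 0.0483
gripper_force: 25.4
```

```bash
python3 - <<'E'
from h import *
im=snap("wrist","w5"); b=snap("side","s5")["pixels"][270:420,340:465]
cv2.imwrite("pics/c5.png",np.hstack([cv2.resize(im["pixels"][150:450,180:450],(400,444)),cv2.resize(b,(370,444),interpolation=cv2.INTER_CUBIC)]))
E
```

```text
(no output)
```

View pics/c5.png

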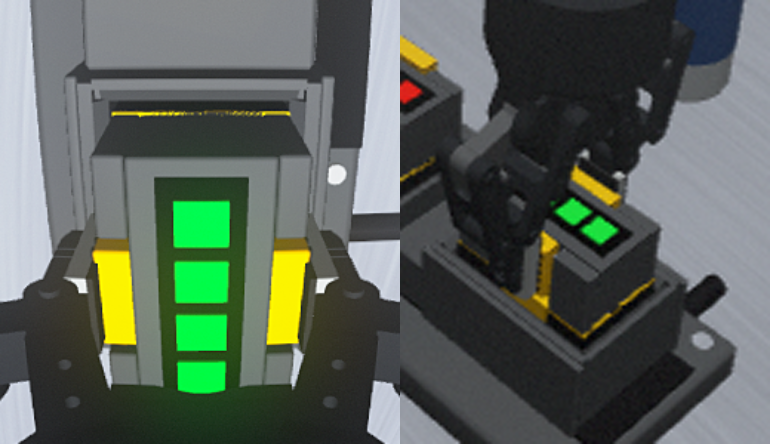

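The pads hold both tabs (they look flush in the wrist view), with a 25 N grip and a 6 N upward reaction, which fits the fingers swinging down as they close. Lifting slowly by feel.

Call:
{"api": "send_rows", "payload": {
  "increments": [
    {"gripper":1,"linear":[0,0,0.001],"delta_rot":[0,0,0]},
    {"gripper":1,"linear":[0,0,0.002],"delta_rot":[0,0,0]},
    {"gripper":1,"linear":[0,0,0.003],"delta_rot":[0,0,0]},
    {"gripper":1,"linear":[0,0,0.004],"delta_rot":[0,0,0]},
    {"gripper":1,"linear":[0,0,0.005],"delta_rot":[0,0,0]}
  ]
}}

```text
clock: 6.55
position: [0.5279, -0.2749, 0.0425]
ee_rot: [-0.0, 0.658, 0.753, -0.0]
contact_force: [-1.4, -1.4, 2.2]
width: 0.0481
gripper_force: 25.4
```

Call:
{"api": "send_rows", "payload": {
  "increments": [
    {"gripper":1,"linear":[0,0,0.002],"delta_rot":[0,0,0]},
    {"gripper":1,"linear":[0,0,0.004],"delta_rot":[0,0,0]},
    {"gripper":1,"linear":[0,0,0.006],"delta_rot":[0,0,0]},
    {"gripper":1,"linear":[0,0,0.008],"delta_rot":[0,0,0]},
    {"gripper":1,"linear":[0,0,0.01],"delta_rot":[0,0,0]}
  ]
}}

```text
clock: 7.05
position: [0.528, -0.2743, 0.0522]
ee_rot: [-0.0, 0.658, 0.753, 0.0]
contact_force: [0.5, -0.3, -4.4]
width: 0.048
gripper_force: 27.3
```

```bash
python3 - <<'E'
from h import *
def lights(f,im):
    hsv=cv2.cvtColor(im["pixels"],cv2.COLOR_BGR2HSV); n,l,st,c=cv2.connectedComponentsWithStats(cv2.inRange(hsv,(45,120,100),(85,255,255)))
    print(f,[(c[i].round(1),st[i][4]) for i in range(1,n) if st[i][4]>60])
lights("w5",load("w5")); lights("s5",load("s5"))
lights("w6",snap("wrist","w6")); lights("s6",snap("side","s6"))
E
```

```text
w5 [(array([315.6, 301.4]), np.int32(1220)), (array([315.6, 339.8]), np.int32(1073)), (array([315.5, 373.9]), np.int32(860)), (array([315.6, 403.8]), np.int32(716))]
s5 [(array([398. , 341.1]), np.int32(65)), (array([406.9, 347.3]), np.int32(67))]
w6 [(array([315.4, 300.7]), np.int32(1234)), (array([315.8, 339.4]), np.int32(1034)), (array([315.6, 373.9]), np.int32(857)), (array([315.8, 403.9]), np.int32(706))]
s6 [(array([398.8, 333.1]), np.int32(65)), (array([407.8, 339.4]), np.int32(68))]
```

The pack rises with the hand: its lights are fixed in the wrist view, moved up in the side view, and the load is about 4 N. Lift clear and carry it over to the blower.

Call:
{"api": "send_rows", "payload": {
  "increments": [
    {"gripper":1,"linear":[0,0,0.02],"delta_rot":[0,0,0]},
    {"gripper":1,"linear":[0,0,0.045],"delta_rot":[0,0,0]},
    {"gripper":1,"linear":[0,0,0.07],"delta_rot":[0,0,0]},
    {"gripper":1,"linear":[0,0,0.1],"delta_rot":[0,0,0]},
    {"gripper":1,"linear":[0,0,0.125],"delta_rot":[0,0,0]},
    {"gripper":1,"linear":[0,0,0.14],"delta_rot":[0,0,0]},
    {"gripper":1,"linear":[0,0,0.14],"delta_rot":[0,0,0]}
  ]
}}

```text
clock: 7.85
position: [0.5295, -0.2755, 0.1952]
ee_rot: [0.003, 0.658, 0.753, 0.0]
contact_force: [0.3, -0.4, -3.7]
width: 0.0478
gripper_force: 27.7
```

Call:
{"api": "send_rows", "payload": {
  "increments": [
    {"gripper":1,"linear":[0.001,0.03,0],"delta_rot":[0,0,-0.03]},
    {"gripper":1,"linear":[0.002,0.07,0],"delta_rot":[0,0,-0.06]},
    {"gripper":1,"linear":[0.003,0.11,0],"delta_rot":[0,0,-0.09]},
    {"gripper":1,"linear":[0.004,0.15,0],"delta_rot":[0,0,-0.12]},
    {"gripper":1,"linear":[0.006,0.19,0],"delta_rot":[0,0,-0.15]},
    {"gripper":1,"linear":[0.007,0.23,0],"delta_rot":[0,0,-0.18]},
    {"gripper":1,"linear":[0.009,0.27,0],"delta_rot":[0,0,-0.21]},
    {"gripper":1,"linear":[0.01,0.31,0],"delta_rot":[0,0,-0.236]}
  ]
}}

```text
clock: 8.65
position: [0.5371, 0.037, 0.1911]
ee_rot: [-0.001, 0.743, 0.67, -0.001]
contact_force: [0.1, -0.6, -3.7]
width: 0.0474
gripper_force: 27.7
```

Call:
{"api": "send_rows", "payload": {
  "increments": [
    {"gripper":1,"linear":[0.0005,0.03,0],"delta_rot":[0,0,0]},
    {"gripper":1,"linear":[0.001,0.06,0],"delta_rot":[0,0,0]},
    {"gripper":1,"linear":[0.0015,0.08,0],"delta_rot":[0,0,0]},
    {"gripper":1,"linear":[0.002,0.095,0],"delta_rot":[0,0,0]},
    {"gripper":1,"linear":[0.002,0.1025,0],"delta_rot":[0,0,0]},
    {"gripper":1,"linear":[0.002,0.1025,0],"delta_rot":[0,0,0]},
    {"gripper":1,"linear":[0.002,0.1025,0],"delta_rot":[0,0,0]}
  ]
}}

```text
clock: 9.35
position: [0.54, 0.137, 0.1923]
ee_rot: [0.0, 0.742, 0.67, -0.001]
contact_force: [-0.1, 0.1, -3.2]
width: 0.0478
gripper_force: 27.7
```

```bash
python3 - <<'E'
from h import *
w=snap("wrist","w7"); s=snap("side","s7"); t=snap("top","t7"); st=w["st"]; print(st["position"],st["ee_rot"],st["width"],st["gripper_force"])
# pack lights: solve height from wrist (spacing 15mm)
hsv=cv2.cvtColor(w["pixels"],cv2.COLOR_BGR2HSV); n,l,q,c=cv2.connectedComponentsWithStats(cv2.inRange(hsv,(45,120,100),(85,255,255)))
L=[c[i] for i in range(1,n) if q[i][4]>300]; print(np.round(L,1))
for dz in(.065,.07,.075,.08): 
    P=np.array([at(w,u,st["position"][2]+dz) for u in L]); print(dz,np.linalg.norm(P[-1]-P[0])/3,P.mean(0).round(4),np.degrees(np.arctan2(*(P[-1]-P[0])[:2])))
a=w["pixels"]; b=s["pixels"][120:300,170:310]
cv2.imwrite("pics/c7.png",np.hstack([cv2.resize(a[60:480,120:520],(430,452)),cv2.resize(b,(352,452),interpolation=cv2.INTER_CUBIC)]))
E
```

```text
[0.53998092 0.1369572  0.19227455] [ 2.19270868e-04  7.42346850e-01  6.70015547e-01 -5.23454331e-04] 0.047768111314920175 27.710703313350677
[[315.6 300.7]
 [315.8 339.4]
 [315.6 374. ]
 [315.8 404.1]]
0.065 0.015756067725586312 [0.5401 0.1333 0.2573] -174.24475107328482
0.07 0.015056711878671724 [0.5404 0.1369 0.2623] -174.24475107328485
0.075 0.014357356031757147 [0.5408 0.1404 0.2673] -174.2447510732849
0.08 0.01365800018484257 [0.5411 0.144  0.2723] -174.2447510732848
```

View pics/c7.png

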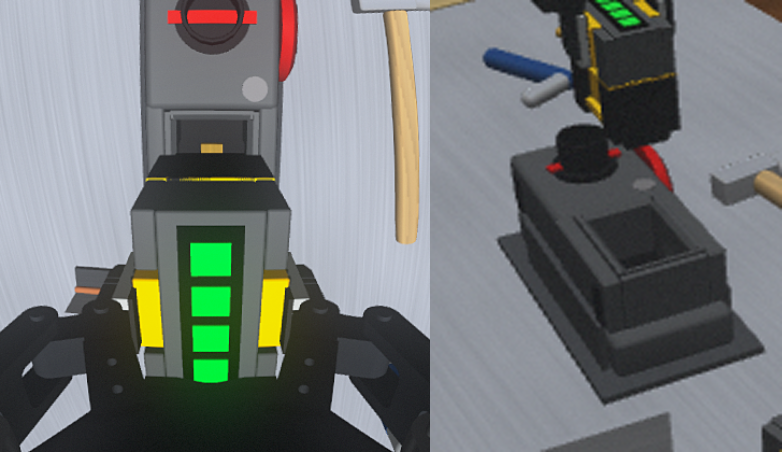

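The pack hangs straight at (0.5404, 0.1369), 13.7 mm below the reported TCP. The far corners of the bay rim show at about (272,162) and (362,164) in the wrist frame. I'll refine the bay centre from these and the top view.

```bash
python3 - <<'E'
from h import *
w=load("w7"); t=load("top0")
a,b=at(w,(271.6,162.3),.088),at(w,(361.9,164.2),.088); print("far corners",a.round(4),b.round(4),np.linalg.norm(a-b))
th=np.radians(-5.8); ey=np.array([-np.sin(th),np.cos(th)]); m=(a+b)[:2]/2
for h in(.0395,.0435): print("centre if half",h,(m-h*ey).round(4))
# top-view rim quad (crop/5 + offset)
q=np.array([(372,125),(633,150),(608,330),(350,303)])/5+[140,225]
P=np.array([at(t,u,.088)[:2] for u in q-0.4]); print(P.round(4),P.mean(0).round(4),[round(np.linalg.norm(P[i]-P[(i+1)%4]),4) for i in range(4)])
q=np.array([(385,150),(612,168),(598,318),(368,292)])/5+[140,225]  # floor-ish
g=cv2.cvtColor(w["pixels"],cv2.COLOR_BGR2GRAY); print(g[164:170,255:290].tolist()[3]); print(g[168,345:380].tolist()); print(g[150:180,316].tolist())
y=at(w,((211/430*400+120),(60+148*.93)),.048); print("brass top view",y)
E
```

```text
far corners [0.5123 0.1901 0.088 ] [0.5805 0.1816 0.088 ] 0.06868598746230097
centre if half 0.0395 [0.5424 0.1466]
centre if half 0.0435 [0.542  0.1426]
[[0.5778 0.1794]
 [0.5682 0.0851]
 [0.5034 0.0938]
 [0.5136 0.1864]] [0.5408 0.1362] [np.float64(0.0948), np.float64(0.0653), np.float64(0.0931), np.float64(0.0645)]
[82, 96, 110, 122, 122, 122, 123, 124, 125, 129, 126, 128, 126, 131, 130, 118, 98, 84, 114, 132, 128, 129, 123, 97, 133, 134, 92, 91, 92, 91, 94, 91, 90, 92, 91]
[89, 85, 87, 87, 88, 86, 86, 88, 127, 134, 96, 111, 131, 128, 131, 119, 80, 98, 111, 130, 128, 128, 128, 128, 125, 126, 126, 124, 125, 122, 124, 110, 95, 75, 95]
[124, 121, 125, 126, 126, 122, 118, 106, 101, 95, 88, 64, 82, 129, 130, 132, 102, 88, 88, 88, 82, 68, 62, 63, 64, 62, 62, 63, 64, 63]
brass top view [0.54258025 0.1513542  0.048     ]
```

The estimates agree: bay ≈ (0.5408, 0.1378), within the 4 mm bevel. Shift +0.5/+1 mm and descend to just above the rim, then continue in small steps by feel.

Call:
{"api": "send_rows", "payload": {
  "increments": [
    {"gripper":1,"linear":[0.0005,0.001,-0.02],"delta_rot":[0,0,0]},
    {"gripper":1,"linear":[0.0005,0.001,-0.045],"delta_rot":[0,0,0]},
    {"gripper":1,"linear":[0.0005,0.001,-0.065],"delta_rot":[0,0,0]},
    {"gripper":1,"linear":[0.0005,0.001,-0.078],"delta_rot":[0,0,0]},
    {"gripper":1,"linear":[0.0005,0.001,-0.085],"delta_rot":[0,0,0]},
    {"gripper":1,"linear":[0.0005,0.001,-0.085],"delta_rot":[0,0,0]}
  ]
}}

```text
clock: 10.1
position: [0.5403, 0.1385, 0.107]
ee_rot: [-0.0, 0.742, 0.67, -0.001]
contact_force: [-0.2, 0.4, -3.5]
width: 0.0476
gripper_force: 27.7
```

Call:
{"api": "send_rows", "payload": {
  "increments": [
    {"gripper":1,"linear":[0,0,-0.002],"delta_rot":[0,0,0]},
    {"gripper":1,"linear":[0,0,-0.004],"delta_rot":[0,0,0]},
    {"gripper":1,"linear":[0,0,-0.006],"delta_rot":[0,0,0]},
    {"gripper":1,"linear":[0,0,-0.008],"delta_rot":[0,0,0]},
    {"gripper":1,"linear":[0,0,-0.01],"delta_rot":[0,0,0]}
  ]
}}

```text
clock: 10.6
position: [0.5407, 0.1389, 0.0976]
ee_rot: [0.0, 0.742, 0.67, 0.0]
contact_force: [-0.3, 0.3, -4.0]
width: 0.0479
gripper_force: 27.7
```

Already 4 mm below the rim with no contact. Continuing.

Call:
{"api": "send_rows", "payload": {
  "increments": [
    {"gripper":1,"linear":[0,0,-0.002],"delta_rot":[0,0,0]},
    {"gripper":1,"linear":[0,0,-0.004],"delta_rot":[0,0,0]},
    {"gripper":1,"linear":[0,0,-0.006],"delta_rot":[0,0,0]},
    {"gripper":1,"linear":[0,0,-0.008],"delta_rot":[0,0,0]}
  ]
}}

```text
clock: 11.0
position: [0.5406, 0.1388, 0.0894]
ee_rot: [0.0, 0.742, 0.67, 0.0]
contact_force: [-0.5, -0.8, -2.9]
width: 0.048
gripper_force: 27.7
```

Call:
{"api": "send_rows", "payload": {
  "increments": [
    {"gripper":1,"linear":[0,0,-0.003],"delta_rot":[0,0,0]},
    {"gripper":1,"linear":[0,0,-0.006],"delta_rot":[0,0,0]},
    {"gripper":1,"linear":[0,0,-0.009],"delta_rot":[0,0,0]},
    {"gripper":1,"linear":[0,0,-0.012],"delta_rot":[0,0,0]}
  ]
}}

```text
clock: 11.4
position: [0.5405, 0.1388, 0.0773]
ee_rot: [-0.0, 0.742, 0.67, -0.0]
contact_force: [0.7, 0.1, -3.5]
width: 0.048
gripper_force: 27.7
```

Call:
{"api": "send_rows", "payload": {
  "increments": [
    {"gripper":1,"linear":[0,0,-0.003],"delta_rot":[0,0,0]},
    {"gripper":1,"linear":[0,0,-0.006],"delta_rot":[0,0,0]},
    {"gripper":1,"linear":[0,0,-0.009],"delta_rot":[0,0,0]},
    {"gripper":1,"linear":[0,0,-0.012],"delta_rot":[0,0,0]}
  ]
}}

```text
clock: 11.8
position: [0.5406, 0.1389, 0.0654]
ee_rot: [0.0, 0.742, 0.67, 0.0]
contact_force: [-0.6, 0.7, -3.8]
width: 0.0477
gripper_force: 27.7
```

Call:
{"api": "send_rows", "payload": {
  "increments": [
    {"gripper":1,"linear":[0,0,-0.001],"delta_rot":[0,0,0]},
    {"gripper":1,"linear":[0,0,-0.002],"delta_rot":[0,0,0]},
    {"gripper":1,"linear":[0,0,-0.003],"delta_rot":[0,0,0]},
    {"gripper":1,"linear":[0,0,-0.004],"delta_rot":[0,0,0]},
    {"gripper":1,"linear":[0,0,-0.005],"delta_rot":[0,0,0]},
    {"gripper":1,"linear":[0,0,-0.006],"delta_rot":[0,0,0]}
  ]
}}

```text
clock: 12.4
position: [0.5408, 0.1389, 0.0602]
ee_rot: [0.0, 0.742, 0.67, 0.0]
contact_force: [-1.7, -0.0, 2.3]
width: 0.048
gripper_force: 28.7
```

Call:
{"api": "send_rows", "payload": {
  "increments": [
    {"gripper":1,"linear":[0,0,-0.0005],"delta_rot":[0,0,0]},
    {"gripper":1,"linear":[0,0,-0.001],"delta_rot":[0,0,0]},
    {"gripper":1,"linear":[0,0,-0.0015],"delta_rot":[0,0,0]}
  ]
}}

```text
clock: 12.7
position: [0.5407, 0.1389, 0.0584]
ee_rot: [0.0, 0.742, 0.67, 0.0]
contact_force: [-1.3, -0.9, 2.6]
width: 0.0476
gripper_force: 28.8
```

Block contact is felt: the force went from -3.7 to +2.5 N, matching the 5 to 8 N spring. About 3 mm left to the floor.

Call:
{"api": "send_rows", "payload": {
  "increments": [
    {"gripper":1,"linear":[0,0,-0.0005],"delta_rot":[0,0,0]},
    {"gripper":1,"linear":[0,0,-0.001],"delta_rot":[0,0,0]},
    {"gripper":1,"linear":[0,0,-0.0015],"delta_rot":[0,0,0]}
  ]
}}

```text
clock: 13.0
position: [0.5408, 0.1389, 0.0567]
ee_rot: [0.0, 0.742, 0.67, 0.0]
contact_force: [-1.3, -0.4, 2.8]
width: 0.0477
gripper_force: 29.0
```

Call:
{"api": "send_rows", "payload": {
  "increments": [
    {"gripper":1,"linear":[0,0,-0.0005],"delta_rot":[0,0,0]},
    {"gripper":1,"linear":[0,0,-0.001],"delta_rot":[0,0,0]},
    {"gripper":1,"linear":[0,0,-0.001],"delta_rot":[0,0,0]}
  ]
}}

```text
clock: 13.3
position: [0.5408, 0.1389, 0.0559]
ee_rot: [0.0, 0.742, 0.67, 0.0]
contact_force: [-2.9, -0.5, 5.0]
width: 0.048
gripper_force: 29.2
```

Call:
{"api": "send_rows", "payload": {
  "increments": [
    {"gripper":1,"linear":[0,0,-0.0005],"delta_rot":[0,0,0]},
    {"gripper":1,"linear":[0,0,-0.0005],"delta_rot":[0,0,0]}
  ]
}}

```text
clock: 13.5
position: [0.5408, 0.1389, 0.0558]
ee_rot: [0.0, 0.742, 0.67, 0.0]
contact_force: [-1.5, 0.1, 8.0]
width: 0.0479
gripper_force: 29.7
```

Call:
{"api": "send_rows", "payload": {
  "increments": [
    {"gripper":1,"linear":[0,0,-0.0005],"delta_rot":[0,0,0]},
    {"gripper":1,"linear":[0,0,-0.0005],"delta_rot":[0,0,0]}
  ]
}}

```text
clock: 13.7
position: [0.5408, 0.1389, 0.0558]
ee_rot: [0.0, 0.742, 0.67, 0.0]
contact_force: [-2.6, -0.8, 10.6]
width: 0.0477
gripper_force: 30.2
```

Bottomed exactly where predicted (TCP z 0.0558, push about 14 N). Release.

Call:
{"api": "send_rows", "payload": {
  "increments": [
    {"gripper":-1,"linear":[0,0,0],"delta_rot":[0,0,0]},
    {"gripper":-1,"linear":[0,0,0],"delta_rot":[0,0,0]},
    {"gripper":-1,"linear":[0,0,0],"delta_rot":[0,0,0]},
    {"gripper":-1,"linear":[0,0,0],"delta_rot":[0,0,0]},
    {"gripper":-1,"linear":[0,0,0],"delta_rot":[0,0,0]},
    {"gripper":-1,"linear":[0,0,0],"delta_rot":[0,0,0]}
  ]
}}

```text
clock: 14.3
position: [0.5406, 0.1388, 0.0544]
ee_rot: [-0.0, 0.742, 0.67, -0.0]
contact_force: [-0.1, -0.3, -1.1]
width: 0.0854
gripper_force: 0.0
```

Call:
{"api": "send_rows", "payload": {
  "increments": [
    {"gripper":-1,"linear":[0,0,0.02],"delta_rot":[0,0,0]},
    {"gripper":-1,"linear":[0,0,0.05],"delta_rot":[0,0,0]},
    {"gripper":-1,"linear":[0,0,0.08],"delta_rot":[0,0,0]},
    {"gripper":-1,"linear":[0,0,0.1],"delta_rot":[0,0,0]},
    {"gripper":-1,"linear":[0,0,0.1],"delta_rot":[0,0,0]},
    {"gripper":-1,"linear":[0,0,0.1],"delta_rot":[0,0,0]}
  ]
}}

```text
clock: 14.9
position: [0.5404, 0.1388, 0.1543]
ee_rot: [0.0, 0.742, 0.67, 0.0]
contact_force: [-0.6, 0.1, 0.0]
width: 0.0853
gripper_force: 0.0
```

```bash
python3 - <<'E'
from h import *
w=snap("wrist","w8"); s=snap("side","s8"); st=w["st"]; print(st["position"],st["contact_force"])
hsv=cv2.cvtColor(w["pixels"],cv2.COLOR_BGR2HSV)
def bl(lo,hi,mn):
    n,l,q,c=cv2.connectedComponentsWithStats(cv2.inRange(hsv,lo,hi)); return [(c[i],q[i]) for i in range(1,n) if q[i][4]>mn]
L=[c for c,_ in bl((45,120,100),(85,255,255),100) if abs(c[0]-316)<60]; print(np.round(L,1))
for z in(.124,.126,.128,.130,.132):
    P=np.array([at(w,u,z) for u in L]); print(z,np.linalg.norm(P[-1]-P[0])/3,P.mean(0).round(4))
for c,q in bl((22,120,100),(35,255,255),60): print("yel",c.round(1),q,at(w,(q[0],c[1]),.125).round(4),at(w,(q[0]+q[2],c[1]),.125).round(4))
b=s["pixels"][150:300,170:310]
cv2.imwrite("pics/c8.png",np.hstack([cv2.resize(w["pixels"][100:400,180:460],(420,450)),cv2.resize(b,(370,450),interpolation=cv2.INTER_CUBIC)]))
E
```

```text
[0.5403694  0.13879512 0.15434448] [-0.57676324  0.09925016  0.00272209]
[[316.  223. ]
 [316.  248. ]
 [315.9 272.4]
 [315.5 295. ]]
0.124 0.015358772537346974 [0.5408 0.1374 0.124 ]
0.126 0.015211143585063161 [0.5409 0.1382 0.126 ]
0.128 0.01506351463277937 [0.541  0.1389 0.128 ]
0.13 0.014915885680495566 [0.5411 0.1397 0.13  ]
0.132 0.014768256728211757 [0.5411 0.1404 0.132 ]
yel [286.8 249.1] [286 230   3  36  83] [0.5241 0.1467 0.125 ] [0.5259 0.1465 0.125 ]
yel [344.6 249.5] [344 231   3  35  67] [0.5581 0.1429 0.125 ] [0.5599 0.1427 0.125 ]
yel [273.7 258.1] [265 237  18  44 706] [0.5108 0.1423 0.125 ] [0.5216 0.1412 0.125 ]
yel [357.8 258.2] [350 237  17  44 705] [0.5613 0.1371 0.125 ] [0.5714 0.136  0.125 ]
```

View pics/c8.png

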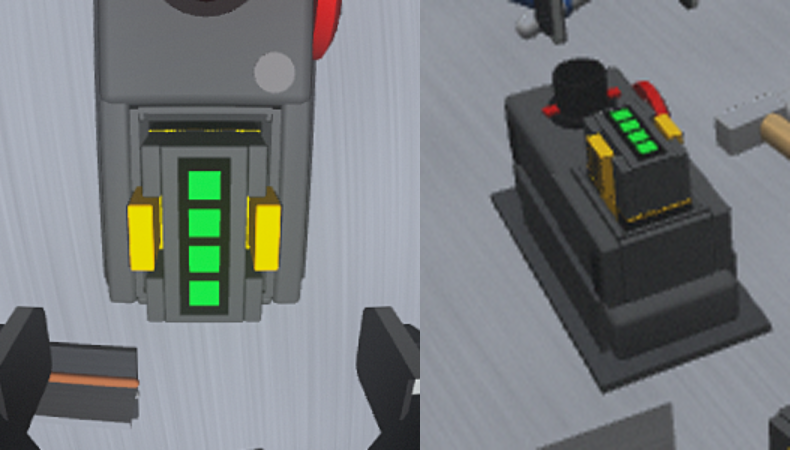

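The pack is seated. Its top is at about 0.128 m, so the underside is about 2 mm above the bay floor. The tabs span 60.9 mm against 60 mm at rest, so both have sprung out, and the hand is clear. Handing in.

```bash
python3 -c "
from rig import sign_off; print(sign_off())"
```

```text
the job is handed in; nothing more can be done
None
```

I moved the charged battery from the charger to the blower bay and handed the job in; the final camera check shows it fully home with both tabs sprung out, though the hand-in returned no verdict.

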